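# Dry the damp gauge in the bead bowl and hold it in the chart locker's slot

## Robot

A 6-joint arm with a two-finger parallel gripper is mounted at the origin on the work surface. World frame = base frame: x ahead of the robot, y to its left, z up, the work surface at z = 0. Lengths are in m, angles in degrees, forces in N, time in s.
With the tool pointing down it reaches from about 0.4 to 0.825 m from the base axis. Payload 7 kg.
Tool frame: the origin (TCP) lies midway between the tips of the shut fingers; the grasp point (between the pads) lies 19 mm behind it (ctrl.hold_point_z is the distance from the TCP to the grasp point, in m); z points along the fingers, x is the direction in which the jaws open and shut, and the axes are right-handed (so a half turn about z gives the same grasp; the last joint's range is limited). The gripper opens to 88 mm and grips with 3 to 60 N. Pads are 19 mm wide; open, the fingers measure 130 mm over their backs; the gripper's body (78 mm by 193 mm) begins 47 mm behind the grasp point.
Start: joints at [83.486, 20.546, 0.682, 0, -70.136, -16.507], TCP at [0.264, 0.621, 0.227] pointing down, gripper open.
Joint ranges: [-176.03, 176.03], [-82.01, 121.73], [-58.28, 71.71], [-173.87, 95.51], [-174.79, -0.11], [-173.66, 173.66]. Speed limits (degrees/s): [136.94, 136.94, 172.46, 180, 180, 180].

## Interface

Orientations are given as [roll, pitch, yaw] about the fixed x, y, z axes, in that order (R = Rz(yaw) Ry(pitch) Rx(roll)).
In Python, from plant import ctrl gives the robot as it stands.
- The arm moves only by the tool apply_moves, never from a script. Its argument "motion" is a list of rows, each a list of 2 entries, a list of its own where there are three numbers: the shift along the world's x, y, z in cm, then the turn about the world's z in degrees. In form: [[[tx, ty, tz], roll], ...]. A call has 1 to 10 rows; each row is the pose to reach, as a shift and turn from the pose commanded when the call began; what a row does not reach only later rows make up. A row lasts 1/10 s, in which the tool goes at most 50 mm and 8.59 degrees, less where a joint would pass 70% of its speed; a pose out of reach is approached as far as the arm can. A call with a gripper value outside its range is refused whole. "hand" is the finger opening in cm, from 0 to 8.76, set as the call begins (left out, the last holds). The fingers move at their own pace and stop on an object; the grip force is fixed at half the most. Time passes only in rows, so rows that repeat a pose let the fingers close. It gives the time, the measured TCP pose, the force and the opening at its end, in the units of the state.
- ctrl.get_obs(): the state, without advancing time (a new reading comes with each control period).
- ctrl.snapshot(name): name is "side" or "top" or "wrist"; returns (picture, depth): 384x512x3 uint8, blue, green, red; 384x512 float32, m along the optical axis (not along the pixel's ray), 0 where there is no reading.
- ctrl.camera_model(name): a dict with "fx", "fy", "cx", "cy" (pixels), "cam_to_world" (4x4, takes a point from camera to world coordinates); the wrist camera has in their place "tool_from_camera" (4x4, takes a point from camera to tool coordinates, whose origin is the TCP and whose axes are the tool frame's). Camera axes: x right, y down, z forward; pixel columns grow to the right and rows downward; lengths in m; the calibration is good to about 2 mm. A picture is of the moment at which its call begins: read the wrist's pose just before it. camera_model takes no time and is no camera call.
- ctrl.close_job(): hands the job in, once; it reports no verdict.
The state is a dict: "clock": time; "joint_pos": joint angles; "qvel": joint speeds; "tau": joint torques, N m; "tool_pos": TCP position; "orientation": TCP orientation; "force": force on the tool from outside, world axes, zero at the start; "moment": the same for the moment, N m; "opening": finger opening in m.
Only numpy, scipy, OpenCV 4.12 (cv2) and the standard library are available. Lean on these libraries where they do the work, as an engineer would, in place of code of your own. Each camera call takes 0.05 s, during which the arm holds its last target.

## Task

Dry the blade of the damp gauge by stirring the clay beads in the bowl with it: tip down near the bowl's floor and well out from the middle, start on the far side (away from the robot) and go clockwise seen from above all the way round and back to the far side, so that the beads get shifted but none leaves the bowl. Then pass the blade straight down through the narrow slot in the flap of the chart locker until about half of the blade is inside, and finish while still holding the gauge there, upright and still, its tip clear of the locker's floor and its handle clear of the flap. Leave the flap shut and the other things on the table and flap where they are.

Things in the scene. Friction and masses are not known exactly. Their poses are not given: they have to be found in the camera images.
- gauge: damp gauge stick, upright in its stand, about 120 g. Origin: centre of the blade's lower tip, z up the stick. Steel blade 4 mm thick (x), 24 mm wide (y), from 0 to 90 mm above the origin; last 12 mm stepped down, 14 x 2.4 mm at the tip. Plastic handle 20 mm thick (x), 36 mm wide (y), from 90 to 170 mm above the origin, gripped across its 20 mm; its shoulder rests on the stand's top
- stand: wooden stand of the gauge, fixed, yaw as the gauge's: foot 90 x 100 x 8 mm, column 36 (x) x 56 (y) mm, 100 mm tall, with a vertical 8 x 28 mm slot (long side along y) in which the blade hangs 90 mm deep, tip 10 mm above the table; draw it straight up. Origin: centre of the underside
- bowl_in (a point): centre of the inner floor of the round white bowl (fixed, non-slip foot), 5 mm above the table; axes parallel to the world's (+x far side, away from the robot; +y left). Flat floor of about 57 mm radius, nearly upright walls of 66 mm inner radius, rim 50 mm above this point, outer radius 70 mm
- slot (a point): centre of the flap's narrow slot at its upper face, 100 mm above the table; x across it (6 mm), y along it (26 mm), z up, edges chamfered 1 mm. Flap 10 mm thick, the fixed wooden locker hollow below: its floor is 90 mm below this point. Locker 200 (x) by 240 (y) mm, its middle 30 mm to -y of here. The round 24 mm finger hole 75 mm to -x, 70 mm to -y of here is not the slot
- flap (a joint): hinge of the locker's flap (on its +x edge): 0 shut, grows as it is raised (rad). It lies shut under its own weight.
- bead0_center (a point): centre of one of the six loose clay drying beads in the bowl: ball of 20 mm diameter, 10 g; they start as a loose ring about 33 mm from the bowl's middle, the middle free
- bead1_center (a point): centre of one of the six loose clay drying beads in the bowl: ball of 20 mm diameter, 10 g; they start as a loose ring about 33 mm from the bowl's middle, the middle free
- bead2_center (a point): centre of one of the six loose clay drying beads in the bowl: ball of 20 mm diameter, 10 g; they start as a loose ring about 33 mm from the bowl's middle, the middle free
- bead3_center (a point): centre of one of the six loose clay drying beads in the bowl: ball of 20 mm diameter, 10 g; they start as a loose ring about 33 mm from the bowl's middle, the middle free
- bead4_center (a point): centre of one of the six loose clay drying beads in the bowl: ball of 20 mm diameter, 10 g; they start as a loose ring about 33 mm from the bowl's middle, the middle free
- bead5_center (a point): centre of one of the six loose clay drying beads in the bowl: ball of 20 mm diameter, 10 g; they start as a loose ring about 33 mm from the bowl's middle, the middle free
- gps_case: green plastic handheld GPS case, 65 x 120 x 34 mm, bystander; origin under its centre
- clamp: steel chart clamp with a spring lever, about 65 x 80 x 35 mm, bystander; origin under its centre
- coaster: round grey silicone coaster, 90 mm across, 6 mm thick, bystander; origin under its centre
- bottle_cap: glass bottle cap, 32 mm across, 26 mm tall, lying on the flap, bystander; origin under its centre
- eraser: white eraser, 20 x 45 x 12 mm, lying on the flap, bystander; origin under its centre
- mug: mug, 80 mm across, 90 mm tall, bystander; origin under its centre, handle to +y of it
- chart_rule: aluminium chart rule, 300 x 35 x 5 mm, bystander; origin under its centre
Not all that is in view belongs to the job. Of the things shaped like the gauge, the grey one is meant. Of the things shaped like the part that bears bowl_in, the white one is meant.

How it is judged (in metres and radians):
On the way, in this order (a step that is already met when the one before it is completed fails the run):
1. tip among the beads (under 16 mm above the bowl's floor, stick near upright), on the far (+x) side: 12 mm or more out, under 12 mm sideways (x of gauge in the frame of bowl_in between 0.012 and 0.07 m and y of gauge in the frame of bowl_in between -0.012 and 0.012 m and z of gauge in the frame of bowl_in below 0.016 m and angle between gauge's own z axis and vertical below 0.35 rad), for 0.05 s.
2. tip among the beads (under 16 mm above the bowl's floor, stick near upright), on the right (-y) side: 12 mm or more out, under 12 mm sideways (x of gauge in the frame of bowl_in between -0.012 and 0.012 m and y of gauge in the frame of bowl_in between -0.07 and -0.012 m and z of gauge in the frame of bowl_in below 0.016 m and angle between gauge's own z axis and vertical below 0.35 rad), for 0.05 s.
3. tip among the beads (under 16 mm above the bowl's floor, stick near upright), on the near (-x) side: 12 mm or more out, under 12 mm sideways (x of gauge in the frame of bowl_in between -0.07 and -0.012 m and y of gauge in the frame of bowl_in between -0.012 and 0.012 m and z of gauge in the frame of bowl_in below 0.016 m and angle between gauge's own z axis and vertical below 0.35 rad), for 0.05 s.
4. tip among the beads (under 16 mm above the bowl's floor, stick near upright), on the left (+y) side: 12 mm or more out, under 12 mm sideways (x of gauge in the frame of bowl_in between -0.012 and 0.012 m and y of gauge in the frame of bowl_in between 0.012 and 0.07 m and z of gauge in the frame of bowl_in below 0.016 m and angle between gauge's own z axis and vertical below 0.35 rad), for 0.05 s.
5. tip among the beads (under 16 mm above the bowl's floor, stick near upright), on the far (+x) side: 12 mm or more out, under 12 mm sideways again; two or more beads shifted by 10 mm (all of step 1 and (distance of each of bead0_center, bead1_center from where it was at the start of the episode above 0.01 m or distance of each of bead0_center, bead2_center from where it was at the start of the episode above 0.01 m or distance of each of bead0_center, bead3_center from where it was at the start of the episode above 0.01 m or distance of each of bead0_center, bead4_center from where it was at the start of the episode above 0.01 m or distance of each of bead0_center, bead5_center from where it was at the start of the episode above 0.01 m or distance of each of bead1_center, bead2_center from where it was at the start of the episode above 0.01 m or distance of each of bead1_center, bead3_center from where it was at the start of the episode above 0.01 m or distance of each of bead1_center, bead4_center from where it was at the start of the episode above 0.01 m or distance of each of bead1_center, bead5_center from where it was at the start of the episode above 0.01 m or distance of each of bead2_center, bead3_center from where it was at the start of the episode above 0.01 m or distance of each of bead2_center, bead4_center from where it was at the start of the episode above 0.01 m or distance of each of bead2_center, bead5_center from where it was at the start of the episode above 0.01 m or distance of each of bead3_center, bead4_center from where it was at the start of the episode above 0.01 m or distance of each of bead3_center, bead5_center from where it was at the start of the episode above 0.01 m or distance of each of bead4_center, bead5_center from where it was at the start of the episode above 0.01 m)), for 0.05 s.
6. the blade is held in the slot, as at the end (z of gauge in the frame of slot between -0.065 and -0.025 m and x of gauge in the frame of slot between -0.006 and 0.006 m and y of gauge in the frame of slot between -0.006 and 0.006 m and angle between the z axis of gauge and the z axis of slot, either way round below 0.1 rad and angle between gauge's own z axis and vertical below 0.12 rad and contact force between the fingers and gauge above 1 N and linear speed of gauge below 0.03 m/s), for 0.5 s.
At the end, for the whole second after the job is handed in: Gauge held by the gripper (over 1 N), blade through the slot: tip 25 to 65 mm below the flap's top face (so resting on nothing), within 6 mm of the slot's centre, within 0.10 rad of its axis, 0.12 of upright, under 0.03 m/s; flap shut (under 0.03 rad), beads in the bowl (all of step 6 and value of joint flap below 0.03 rad and horizontal distance between each of bead0_center, bead1_center, bead2_center, bead3_center, bead4_center, bead5_center and bowl_in below 0.07 m); the arm keeps its last pose, push and grip.
It fails at once if a bead leaves the bowl (horizontal distance between any of bead0_center, bead1_center, bead2_center, bead3_center, bead4_center, bead5_center and bowl_in above 0.075 m).
It fails at once if the flap is lifted (value of joint flap above 0.08 rad).
It fails at once if another thing on the table or flap is shifted by more than 30 mm or the mug is tipped (distance of any of gps_case, clamp, coaster, bottle_cap, eraser, mug, chart_rule from where it was at the start of the episode above 0.03 m or angle between mug's own z axis and vertical above 0.4 rad).
It also fails if it takes over 62 s, if anything falls off the work surface, if the arm or the gripper's body presses on something with over 40 N, if the wrist force passes 120 N, or if a joint passes its speed limit or range.

## Working session

There is one attempt and no reset: what is moved stays moved. The work goes in short steps, Python scripts to look and compute and a tool call to move; the robot and the scene stay as the last step left them, time stands still between calls to the robot, and variables do not carry over. Pictures are saved under pics/ and viewed, and the job is handed in when it is done.

Besides the shell and the picture viewer there is one more tool, called in YAML: its name, and indented under it one key for each argument. apply_moves: Moves the arm, as the interface text tells. Its arguments: {"type":"object","properties":{"motion":{"type":"array"},"hand":{"type":"number"}},"required":["motion"]}

```bash
ls; mkdir -p pics; cat > h.py <<'E'
import numpy as np, cv2
from plant import ctrl
from scipy.spatial.transform import Rotation as R
def cam(name, o=None):
    m=ctrl.camera_model(name)
    if name=='wrist':
        T=np.eye(4);T[:3,:3]=R.from_euler('xyz',o['orientation'],degrees=True).as_matrix();T[:3,3]=o['tool_pos']
        return m,T@np.array(m['tool_from_camera'])
    return m,np.array(m['cam_to_world'])
def shot(name,fn=None):
    o=ctrl.get_obs()
    p,d=ctrl.snapshot(name)
    if fn: cv2.imwrite('pics/'+fn+'.png',p); np.savez('pics/'+fn+'.npz',p=p,d=d,T=cam(name,o)[1])
    return p,d,cam(name,o)
def cloud(d,mT):
    m,T=mT
    v,u=np.mgrid[:d.shape[0],:d.shape[1]]
    P=np.stack([(u-m['cx'])/m['fx']*d,(v-m['cy'])/m['fy']*d,d],-1)
    W=P@T[:3,:3].T+T[:3,3]; W[d==0]=np.nan
    return W
def ray(u,v,mT,z):
    m,T=mT
    r=T[:3,:3]@np.array([(u-m['cx'])/m['fx'],(v-m['cy'])/m['fy'],1.]);c=T[:3,3]
    return c+r*(z-c[2])/r[2]
E
python3 - <<'E'
from h import *
print(ctrl.get_obs(), ctrl.hold_point_z)
for n in('top','side','wrist'): shot(n,n+'0'); print(n,cam(n,ctrl.get_obs())[1].round(3).tolist(), ctrl.camera_model(n)['fx'])
E
```

```text
pics
{'clock': 0.0, 'joint_pos': array([ 8.34848592e+01,  2.05891961e+01,  6.34409598e-01, -2.11837375e-02,
       -7.01359408e+01, -1.65092639e+01]), 'qvel': array([ 0.07677068, -0.01876834,  0.01088105, -0.02164901, -0.08948646,
       -0.02701329]), 'tau': array([ 1.37873467e-04, -5.82716703e+01,  2.93067563e+01,  6.99720472e+00,
        7.19439398e-03, -1.55749526e-04]), 'tool_pos': array([0.26380965, 0.62078111, 0.22564945]), 'orientation': array([-1.79993309e+02, -9.26465028e-02, -1.13031624e+02]), 'force': array([ 0.23922215, -0.68390902,  0.55530029]), 'moment': array([-0.02225312, -0.04682093,  0.04403561]), 'opening': 0.0877152068941773} 0.0188
top [[-0.03, -0.975, 0.22, 0.29], [-1.0, 0.028, -0.012, 0.103], [0.006, -0.22, -0.976, 1.338], [0.0, 0.0, 0.0, 1.0]] 452.11967439682934
side [[0.903, -0.318, 0.289, 0.249], [-0.43, -0.683, 0.591, -0.572], [0.01, -0.658, -0.753, 0.922], [0.0, 0.0, 0.0, 1.0]] 428.75487452658143
wrist [[-0.391, -0.885, -0.252, 0.332], [-0.92, 0.377, 0.104, 0.592], [0.003, 0.273, -0.962, 0.383], [0.0, 0.0, 0.0, 1.0]] 340.5941268132547
```

View pics/top0.png

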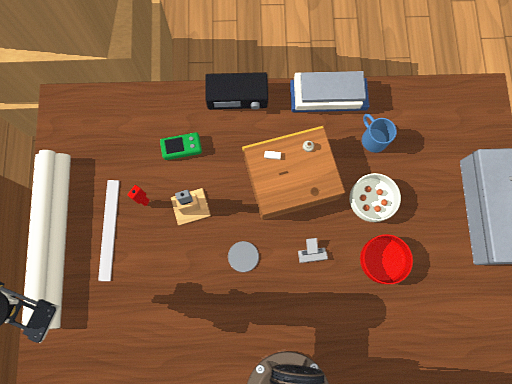

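View pics/side0.png

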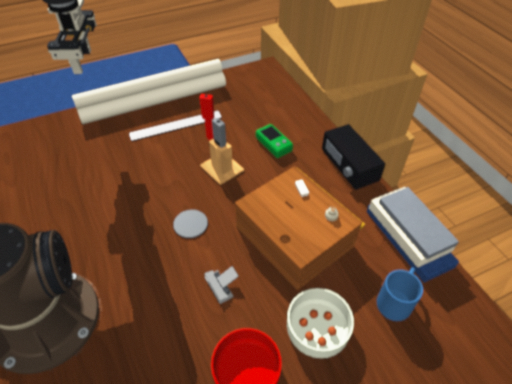

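View pics/wrist0.png

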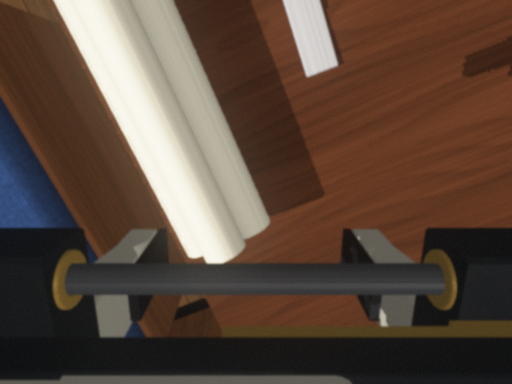

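The top view shows the stand with the grey gauge at about (185,200) and the red decoy at (138,195). The white bowl is at (375,198), the slot at (284,173) and the finger hole at (315,191). Next I'll measure these.

```bash
python3 - <<'E'
from h import *
for n in('top','side'):
    f=np.load(f'pics/{n}0.npz');p,d=f['p'],f['d'];mT=cam(n);W=cloud(d,mT)
    print(n,'table z',np.nanmedian(W[300:330,100:130],axis=(0,1)) if n=='top' else '')
    boxes={'top':dict(gauge=(150,165,230,240),lock=(235,120,350,225),bowl=(345,165,405,230)),'side':dict(gauge=(190,80,250,190),lock=(235,160,365,290),bowl=(280,280,360,360))}[n]
    for k,(a,b,c,e) in boxes.items():
        im=cv2.resize(p[b:e,a:c],None,fx=6 if k!='lock' else 5,fy=6 if k!='lock' else 5,interpolation=cv2.INTER_CUBIC);cv2.imwrite(f'pics/{n}_{k}.png',im)
    Z=W[...,2]
    hs=cv2.cvtColor(p,cv2.COLOR_BGR2HSV)
    a,b,c,e=boxes['gauge']
    s=np.zeros(Z.shape,bool);s[b:e,a:c]=1
    g=s&(Z>0.15)&(hs[...,1]<90)
    print('grey handle pts',g.sum(),W[g].min(0) if g.any() else '',W[g].max(0) if g.any() else '')
    t=g&(Z>0.174);print('top face',t.sum(),np.median(W[t],0), cv2.minAreaRect((W[t][:,:2]*1000).astype(np.float32)))
    c_=s&(abs(Z-0.1)<0.006);print('col',c_.sum(),cv2.minAreaRect((W[c_][:,:2]*1000).astype(np.float32)))
    ft=s&(abs(Z-0.008)<0.004);print('foot',cv2.minAreaRect((W[ft][:,:2]*1000).astype(np.float32)))
    a,b,c,e=boxes['lock'];s=np.zeros(Z.shape,bool);s[b:e,a:c]=1
    l=s&(abs(Z-0.1)<0.006);print('lock',l.sum(),np.median(Z[l]),cv2.minAreaRect((W[l][:,:2]*1000).astype(np.float32)))
    a,b,c,e=boxes['bowl'];s=np.zeros(Z.shape,bool);s[b:e,a:c]=1
    r=s&(Z>0.048);print('rim',r.sum(),np.median(Z[r]),cv2.minEnclosingCircle((W[r][:,:2]*1000).astype(np.float32)))
    be=(s&(hs[...,1]>110)&(hs[...,0]<15)&(Z<.045)&(Z>0.012)).astype(np.uint8)
    N,L,st,ce=cv2.connectedComponentsWithStats(be)
    for i in range(1,N):
        if st[i,4]>8: print('bead',st[i,4],ce[i].round(1),np.nanmedian(W[L==i],0).round(4))
E
```

```text
top table z [ 0.2316011   0.48337061 -0.00146422]
grey handle pts 126 [0.52555447 0.24908006 0.15044576] [0.54974726 0.28540099 0.1825892 ]
top face 88 [0.53836293 0.26807043 0.17813652] ((537.75927734375, 267.4660949707031), (19.455799102783203, 34.59019470214844), 13.023087501525879)
col 120 ((538.1176147460938, 267.9729309082031), (36.67571258544922, 56.05217742919922), 15.848691940307617)
foot ((553.0264892578125, 271.0817565917969), (231.13494873046875, 226.68264770507812), 87.58870697021484)
lock 5222 0.09801466085976285 ((616.9161987304688, -36.32835388183594), (201.20860290527344, 240.71522521972656), 13.792279243469238)
rim 230 0.052375479899909094 ((543.5199584960938, -277.2433166503906), 70.59429931640625)
bead 29 [367.6 188.7] [ 0.572  -0.2655  0.0203]
bead 28 [379.3 191.7] [ 0.5618 -0.299   0.0215]
bead 28 [362.8 197.4] [ 0.5467 -0.248   0.0204]
bead 28 [383.6 202. ] [ 0.5308 -0.3095  0.0198]
bead 27 [365.9 207.5] [ 0.5151 -0.2549  0.0202]
bead 30 [377.  208.4] [ 0.5127 -0.2881  0.0199]
side table z 
grey handle pts 161 [0.52334361 0.24572667 0.15000699] [0.54795127 0.28
[... 226 characters left out ...]
125, 52.42869567871094), 87.34213256835938)
foot ((592.2169189453125, 440.01409912109375), (524.3827514648438, 205.8740997314453), 65.3866958618164)
lock 6354 0.10081080497930162 ((615.41162109375, -37.21842956542969), (204.14749145507812, 242.614501953125), 13.662867546081543)
rim 557 0.05486375163590618 ((517.2952880859375, -286.62841796875), 96.0381088256836)
bead 73 [298.5 282.3] [ 0.5486 -0.1728  0.0235]
bead 46 [313.1 313.5] [ 0.5456 -0.2521  0.0234]
bead 47 [327.4 315.3] [ 0.5713 -0.2693  0.023 ]
bead 47 [303.  321.8] [ 0.5153 -0.2592  0.0233]
bead 49 [331.5 330.4] [ 0.5617 -0.3027  0.0235]
bead 49 [308.9 335.5] [ 0.5114 -0.2918  0.0231]
bead 51 [321.5 341.1] [ 0.5299 -0.3135  0.0238]
```

```bash
python3 - <<'E'
import cv2,numpy as np
a=cv2.imread('pics/top_lock.png');b=cv2.imread('pics/side_lock.png')
print(a.shape,b.shape)
cv2.imwrite('pics/l1.png',a)
E
```

```text
(525, 575, 3) (650, 650, 3)
```

View pics/top_lock.png

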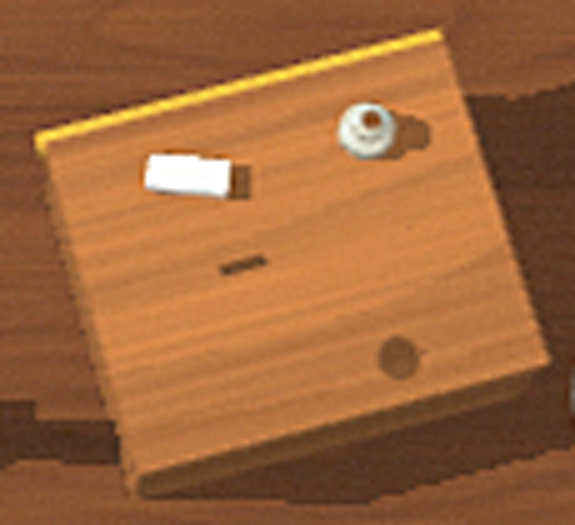

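View pics/side_gauge.png

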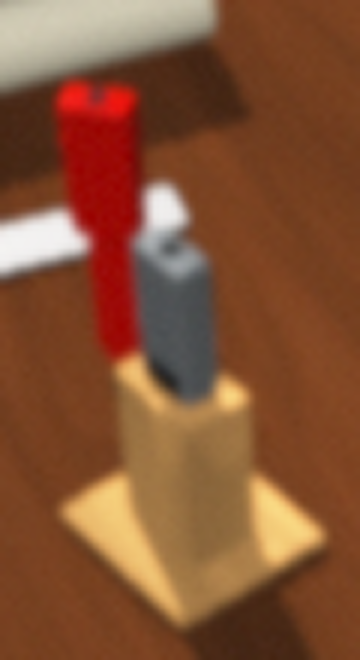

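```bash
python3 - <<'E'
from h import *
for n in('top','side'):
    f=np.load(f'pics/{n}0.npz');p,d=f['p'],f['d'];mT=cam(n);W=cloud(d,mT);Z=W[...,2]
    g=cv2.cvtColor(p,cv2.COLOR_BGR2GRAY);hs=cv2.cvtColor(p,cv2.COLOR_BGR2HSV)
    # dark pixels within locker top
    c=np.array([.616,-.037]);a=np.radians(13.7);ex=np.array([np.cos(a),np.sin(a)]);ey=np.array([-ex[1],ex[0]])
    v,u=np.mgrid[:384,:512];m,T=mT
    P=np.array([[ray(uu,vv,mT,.1) for uu in range(512)] for vv in range(384)])
    q=P[...,:2]-c;lx=q@ex;ly=q@ey
    ins=(abs(lx)<.09)&(abs(ly)<.11)
    bg=cv2.medianBlur(g,21).astype(int)
    dk=(ins&(bg-g>20)).astype(np.uint8)
    N,L,st,ce=cv2.connectedComponentsWithStats(dk)
    for i in range(1,N):
        if st[i,4]>4:
            s=L==i;w=(bg-g)[s].astype(float);cc=(P[s]*w[:,None]).sum(0)/w.sum()
            print(n,'dark',st[i,4],ce[i].round(1),cc.round(4),'local',lx[s].mean().round(4),ly[s].mean().round(4),cv2.minAreaRect((P[s][:,:2]*1000).astype(np.float32)))
    for nm,mk in dict(onflap=ins&(Z>.108)).items():
        N,L,st,ce=cv2.connectedComponentsWithStats(mk.astype(np.uint8))
        for i in range(1,N):
            if st[i,4]>8: print(nm,st[i,4],W[L==i].min(0).round(3),W[L==i].max(0).round(3))
    red=(hs[...,1]>180)&((hs[...,0]<6)|(hs[...,0]>174))&(Z>0.02)&(W[...,1]>.2)
    print('red',W[red].min(0).round(3),W[red].max(0).round(3))
E
```

```text
top dark 7 [309.  143.3] [ 0.6933 -0.0859  0.1   ] local 0.0639 -0.0661 ((694.538818359375, -86.14044952392578), (5.747257709503174, 6.1126322746276855), 86.64604949951172)
top dark 56 [315.8 146.9] [ 0.6819 -0.1051  0.1   ] local 0.0482 -0.0817 ((679.2733764648438, -103.03199768066406), (25.220355987548828, 31.68714141845703), 63.828670501708984)
top dark 6 [270.5 150. ] [0.6768 0.0261 0.1   ] local 0.0738 0.0461 ((676.7416381835938, 25.28757095336914), (14.30915355682373, 6.332993507385254e-06), 88.36723327636719)
top dark 29 [282.4 156.1] [ 0.6573 -0.0079  0.1   ] local 0.0473 0.0184 ((657.9527587890625, -6.803848743438721), (11.39670467376709, 18.0378360748291), 87.31487274169922)
top dark 26 [283.5 172.6] [ 0.609  -0.0082  0.1   ] local -0.0001 0.0292 ((609.1634521484375, -8.435240745544434), (7.748272895812988, 26.220827102661133), 12.74805736541748)
top dark 57 [314.4 191.2] [ 0.5533 -0.0927  0.1   ] local -0.0747 -0.0393 ((553.1278076171875, -93.14281463623047), (21.721431732177734, 22.376035690307617), 43.11001205444336)
onflap 60 [ 0.67  -0.093  0.108] [ 0.697 -0.067  0.125
[... 250 characters left out ...]
 65.02232360839844)
side dark 28 [288.5 204.1] [ 0.6092 -0.006   0.1   ] local 0.0008 0.032 ((608.5213012695312, -5.901401519775391), (8.016711235046387, 25.972774505615234), 10.835068702697754)
side dark 74 [335.6 222.7] [ 0.6844 -0.1039  0.1   ] local 0.0505 -0.0808 ((684.16064453125, -104.93696594238281), (25.26929473876953, 28.92543601989746), 86.5464859008789)
side dark 68 [284.6 238.5] [ 0.5531 -0.0919  0.1   ] local -0.0743 -0.0386 ((552.7295532226562, -91.97718811035156), (19.488933563232422, 21.209915161132812), 64.93675994873047)
onflap 118 [ 0.647 -0.003  0.109] [0.672 0.045 0.116]
onflap 116 [ 0.669 -0.098  0.108] [ 0.698 -0.068  0.129]
red [0.532 0.374 0.021] [0.569 0.415 0.175]
```

The slot is at about (0.609, -0.0075) with yaw 13.7° in both views, and the flap height comes out at 0.1 as expected. The gauge is at about (0.537, 0.266) with yaw 14°. I'll move above the gauge.

apply_moves:
  motion:
    - [[2.5, -3.3, 0.5], -4]
    - [[5.5, -7, 1], -9]
    - [[8.5, -11, 1.5], -15]
    - [[11.5, -15, 2], -21]
    - [[14.5, -19, 2], -27]
    - [[17.5, -23, 2], -33]
    - [[20.5, -27, 2], -39]
    - [[23.5, -31, 2], -45]
    - [[26, -34, 2], -50]
    - [[27.3, -35.5, 2], -53]
  hand: 7

```text
clock: 1.15
tool_pos: [0.5383, 0.2634, 0.2464]
orientation: [-180.0, -0.0, -166.4]
force: [0.1, -0.7, 0.1]
opening: 0.0701
```

apply_moves:
  motion:
    - [[0, 0, 0], 0]
    - [[0, 0, 0], 0]
    - [[0, 0, 0], 0]

```text
clock: 1.45
tool_pos: [0.5365, 0.2668, 0.2464]
orientation: [180.0, -0.0, -165.9]
force: [0.3, 0.4, 1.0]
opening: 0.0697
```

```bash
python3 - <<'E'
from h import *
o=ctrl.get_obs();print(o['clock'],o['tool_pos'],o['orientation'],o['joint_pos'].round(1))
p,d,mT=shot('wrist','w1')
W=cloud(d,mT);Z=W[...,2];hs=cv2.cvtColor(p,cv2.COLOR_BGR2HSV)
near=(np.hypot(W[...,0]-.537,W[...,1]-.266)<.06)
t=near&(abs(Z-.18)<.004);print('top',t.sum(),W[t].mean(0) if t.any() else 0,cv2.minAreaRect((W[t][:,:2]*1000).astype(np.float32)) if t.sum()>3 else '')
c=near&(abs(Z-.1)<.004);print('col',c.sum(),cv2.minAreaRect((W[c][:,:2]*1000).astype(np.float32)) if c.sum()>3 else '')
E
```

```text
1.45 [0.53650447 0.26680567 0.24642995] [ 1.79996269e+02 -1.39136291e-02 -1.65944440e+02] [ 45.1  12.8  -7.5  -0.  -69.7 -31. ]
top 1364 [0.53678864 0.26561026 0.17918222] ((536.6463012695312, 266.3160095214844), (19.96851348876953, 35.24422073364258), 15.383111953735352)
col 1072 ((536.7525634765625, 266.7449951171875), (35.55453872680664, 56.41532516479492), 14.936295509338379)
```

View pics/w1.png

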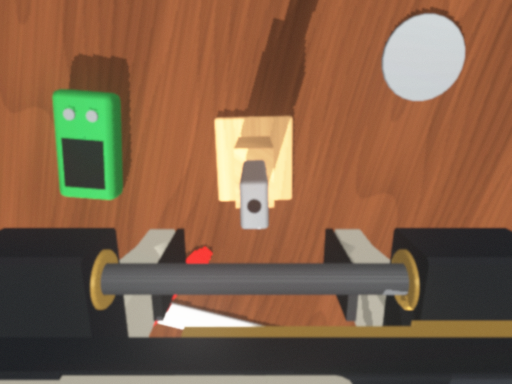

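The wrist view shows the gauge handle's top at (255,205), centred between the fingers. Its pose is (0.5367, 0.2665) with yaw about 15°. I'll descend and grip.

apply_moves:
  motion:
    - [[0, 0, -1.5], 0.8]
    - [[0, 0, -3.5], 0.8]
    - [[0, 0, -5.5], 0.8]
    - [[0, 0, -7.5], 0.8]
    - [[0, 0, -9.5], 0.8]
    - [[0, 0, -11], 0.8]
    - [[0, 0, -12], 0.8]
    - [[0, 0, -12.5], 0.8]
    - [[0, 0, -12.5], 0.8]
    - [[0, 0, -12.5], 0.8]

```text
clock: 2.5
tool_pos: [0.5373, 0.2667, 0.1223]
orientation: [180.0, 0.1, -165.2]
force: [0.5, -0.4, -0.8]
opening: 0.0701
```

apply_moves:
  motion:
    - [[0, 0, 0], 0]
    - [[0, 0, 0], 0]
    - [[0, 0, 0], 0]
    - [[0, 0, 0], 0]
    - [[0, 0, 0], 0]
    - [[0, 0, 0], 0]
    - [[0, 0, 0], 0]
    - [[0, 0, 0], 0]
    - [[0, 0, 0], 0]
    - [[0, 0, 0], 0]
  hand: 1

```text
clock: 3.5
tool_pos: [0.537, 0.2662, 0.1216]
orientation: [-180.0, -0.0, -165.2]
force: [-0.8, -0.1, -0.2]
opening: 0.0199
```

Gripped with an opening of 19.9 mm. The tip is about 11.2 cm below the TCP. I'll draw the gauge straight up.

apply_moves:
  motion:
    - [[0, 0, 0.7], 0]
    - [[0, 0, 2], 0]
    - [[0, 0, 4], 0]
    - [[0, 0, 6], 0]
    - [[0, 0, 8], 0]
    - [[0, 0, 10], 0]
    - [[0, 0, 12], 0]
    - [[0, 0, 14], 0]
    - [[0, 0, 15], 0]
    - [[0, 0, 15], 0]

```text
clock: 4.5
tool_pos: [0.5376, 0.2666, 0.2738]
orientation: [179.9, 0.2, -165.2]
force: [0.1, -1.0, -1.5]
opening: 0.0199
```

```bash
python3 - <<'E'
from h import *
o=ctrl.get_obs();print(o['clock'],o['tool_pos'],o['orientation'],o['force'],o['opening'])
for n in('side','top'):
    p,d,mT=shot(n,n+'1')
    W=cloud(d,mT);t=o['tool_pos']
    s=(np.hypot(W[...,0]-t[0],W[...,1]-t[1])<.035)&(W[...,2]>.13)&(W[...,2]<.24)
    v,u=np.nonzero(s);print(n,s.sum(),u.min(),u.max(),v.min(),v.max(),W[s].min(0),W[s].max(0))
    for z0 in np.arange(.15,.25,.01):
        q=s&(abs(W[...,2]-z0)<.005)
        if q.sum()>2: print(round(z0,3),q.sum(),W[q].mean(0).round(4),np.ptp(W[q],axis=0).round(3))
    if n=='side': cv2.imwrite('pics/side1c.png',cv2.resize(p[30:230,130:330],None,fx=3,fy=3,interpolation=cv2.INTER_CUBIC))
E
```

```text
4.5 [0.53757208 0.26662806 0.27378859] [ 179.91534465    0.18474666 -165.21411917] [ 0.10059983 -0.98746931 -1.51781725] 0.019867876456829095
side 143 214 221 102 127 [0.531367   0.25342295 0.16456105] [0.54354476 0.27960673 0.23986172]
0.16 3 [0.5363 0.2678 0.1648] [0.002 0.009 0.   ]
0.17 12 [0.5368 0.2681 0.1702] [0.009 0.02  0.008]
0.18 19 [0.5366 0.2646 0.1804] [0.01  0.022 0.009]
0.19 19 [0.5369 0.265  0.1897] [0.01  0.024 0.008]
0.2 17 [0.5368 0.2645 0.1999] [0.009 0.025 0.009]
0.21 18 [0.5368 0.2637 0.2092] [0.008 0.024 0.01 ]
0.22 22 [0.5361 0.2655 0.22  ] [0.009 0.024 0.008]
0.23 22 [0.5369 0.264  0.2304] [0.01  0.022 0.01 ]
0.24 11 [0.5371 0.2646 0.238 ] [0.01  0.021 0.004]Traceback (most recent call last):
  File "<stdin>", line 7, in <module>
    return umr_minimum(a, axis, None, out, keepdims, initial, where)
ValueError: zero-size array to reduction operation minimum which has no identity
```

View pics/side1c.png

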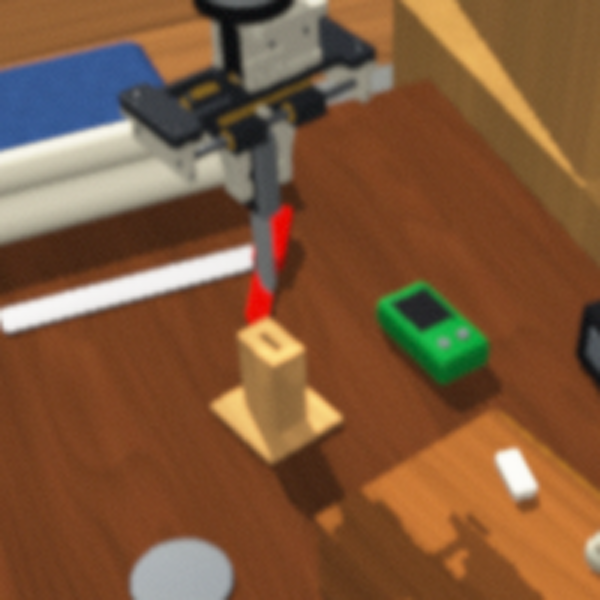

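The side picture shows the blade hanging upright and clear of the stand, its tip at about (264,290) in the crop, z ≈ 0.162. I'll traverse to above the bowl's middle at about (0.542, -0.278).

apply_moves:
  motion:
    - [[0, -0.8, 0.6], 0]
    - [[0, -2.5, 1.2], 0]
    - [[0, -5, 1.8], 0]
    - [[0, -8.5, 2], 0]
    - [[0, -12, 2], 0]
    - [[0, -15.5, 2], 0]
    - [[0, -19, 2], 0]
    - [[0, -22.5, 2], 0]
    - [[0.2, -26, 2], 0]
    - [[0.3, -29.5, 2], 0]

```text
clock: 5.6
tool_pos: [0.5392, -0.0313, 0.2919]
orientation: [-180.0, 0.0, -165.2]
force: [1.2, 0.1, -1.2]
opening: 0.0198
```

apply_moves:
  motion:
    - [[0, -3.5, 0], 0]
    - [[0, -7, 0], 0]
    - [[0, -10.5, 0], 0]
    - [[0, -14, 0], 0]
    - [[0, -17.5, 0], 0]
    - [[0, -20.5, 0], 0]
    - [[0, -23, 0], 0]
    - [[0.1, -24.5, 0], 0]
    - [[0.2, -25, 0], 0]
    - [[0.2, -25, 0], 0]

```text
clock: 6.6
tool_pos: [0.5416, -0.2794, 0.2913]
orientation: [180.0, -0.0, -165.3]
force: [-0.7, 1.0, -1.1]
opening: 0.0197
```

```bash
python3 - <<'E'
from h import *
o=ctrl.get_obs();print(o['clock'],o['tool_pos'],o['orientation'],o['joint_pos'].round(1))
from scipy.optimize import least_squares
for n in('wrist','side'):
    p,d,mT=shot(n,n+'2')
    W=cloud(d,mT);hs=cv2.cvtColor(p,cv2.COLOR_BGR2HSV)
    s=(np.hypot(W[...,0]-.542,W[...,1]+.278)<.075)&(abs(W[...,2]-.054)<.005)&(hs[...,1]<70)
    Q=W[s]
    if len(Q)>10:
        r=least_squares(lambda t:np.hypot(Q[:,0]-t[0],Q[:,1]-t[1])-.068,[.542,-.278],loss='soft_l1',f_scale=.002);print(n,len(Q),np.median(Q[:,2]),r.x)
    be=((hs[...,1]>110)&(hs[...,0]<15)&(np.hypot(W[...,0]-.542,W[...,1]+.278)<.06)&(W[...,2]>.014)&(W[...,2]<.04)).astype(np.uint8)
    N,L,st,ce=cv2.connectedComponentsWithStats(be)
    for i in range(1,N):
        if st[i,4]>8: print('bead',st[i,4],ce[i].round(1),(ray(*ce[i],mT,.015)[:2]-[.542,-.278]).round(4))
    cv2.imwrite('pics/c2.png',cv2.resize(p[180:384,200:460],None,fx=3,fy=2.9)) if n=='side' else 0
E
```

```text
6.6 [ 0.541576   -0.27940966  0.29134479] [ 1.79983903e+02 -2.64962339e-02 -1.65289256e+02] [ -8.9  12.5  -2.1  -0.  -75.4  23.7]
wrist 1260 0.05405164176863905 [ 0.54196046 -0.27943317]
bead 17 [240.8 129.4] [ 0.0238 -0.0284]
bead 19 [277.7 148. ] [-0.0275 -0.0175]
bead 105 [228.  156.8] [0.0313 0.0097]
bead 108 [244.4 174.7] [0.0049 0.0271]
bead 105 [268.4 175. ] [-0.0254  0.0197]
side 503 0.05499491697715064 [ 0.5420344 -0.27951  ]
bead 46 [313.1 313.5] [0.006 0.029]
bead 47 [327.4 315.3] [0.0328 0.0117]
bead 46 [303.1 321.8] [-0.0239  0.0217]
bead 49 [331.6 330.4] [ 0.0226 -0.022 ]
bead 49 [308.9 335.5] [-0.0277 -0.0107]
bead 50 [321.5 341.1] [-0.0095 -0.0329]
```

View pics/wrist2.png

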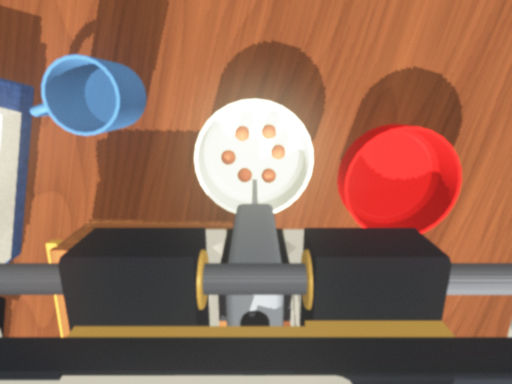

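View pics/side2.png

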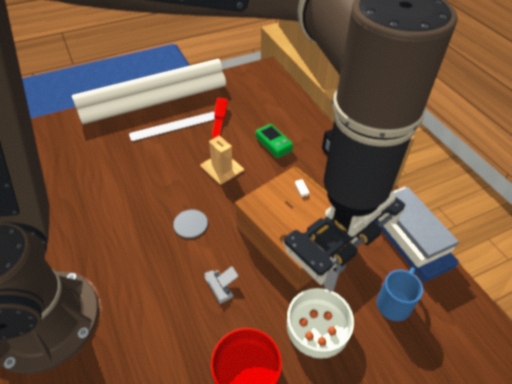

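The wrist view shows the bowl at (255,155) with its middle free and six beads around it. Both views give the centre as (0.542, -0.2795), and the tool is above it. I'll lower the tip into the free middle.

apply_moves:
  motion:
    - [[0, 0, -1], 0]
    - [[0, 0, -3], 0]
    - [[0, 0, -5.5], 0]
    - [[0, 0, -8], 0]
    - [[0, 0, -10.5], 0]
    - [[0, 0, -12.5], 0]
    - [[0, 0, -14], 0]
    - [[0, 0, -15.2], 0]
    - [[0, 0, -16.2], 0]
    - [[0, 0, -16.7], 0]

```text
clock: 7.7
tool_pos: [0.5418, -0.2784, 0.1237]
orientation: [180.0, -0.0, -165.2]
force: [-0.3, -0.2, -0.1]
opening: 0.0198
```

apply_moves:
  motion:
    - [[0, 0, 0], 0]
    - [[0, 0, 0], 0]

```text
clock: 7.9
tool_pos: [0.5424, -0.2789, 0.1251]
orientation: [-180.0, 0.0, -165.2]
force: [-0.1, 0.8, -0.0]
opening: 0.0199
```

```bash
python3 - <<'E'
from h import *
o=ctrl.get_obs();print(o['clock'],o['tool_pos'],o['orientation'],o['force'])
p,d,mT=shot('side','side3')
cv2.imwrite('pics/c3.png',cv2.resize(p[240:370,260:380],None,fx=5,fy=4.6,interpolation=cv2.INTER_CUBIC))
p,d,mT=shot('wrist','w3')
E
```

```text
7.9 [ 0.54235835 -0.27887429  0.1250898 ] [-1.79970553e+02  3.73466072e-02 -1.65210134e+02] [-0.08654776  0.77108016 -0.00124361]
```

View pics/c3.png

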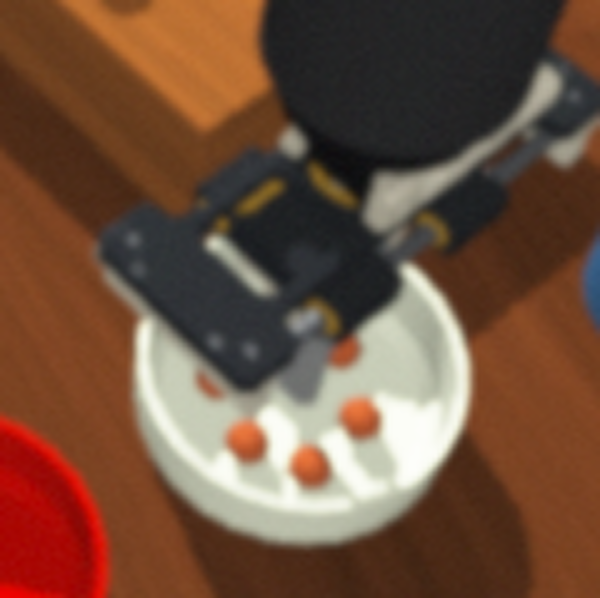

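View pics/w3.png

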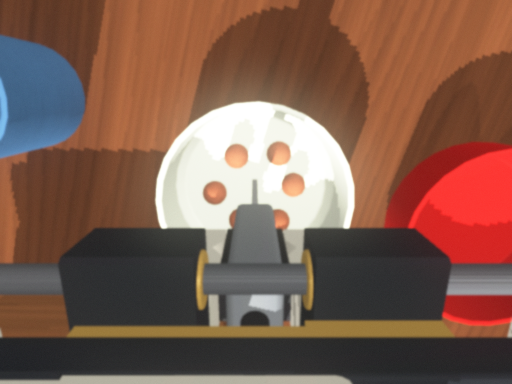

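The tip stands in the bowl's free middle about 8 mm above the floor, with the beads around it at (215,192), (236,155), (278,153) and (293,184) in the wrist view. I'll move out to the far side.

apply_moves:
  motion:
    - [[0.4, 0, -0.1], 0]
    - [[0.8, 0, -0.2], 0]
    - [[1.2, 0, -0.2], 0]
    - [[1.6, 0, -0.2], 0]
    - [[2.0, 0, -0.2], 0]
    - [[2.4, 0, -0.2], 0]
    - [[2.8, 0, -0.2], 0]
    - [[2.8, 0, -0.2], 0]
    - [[2.8, 0, -0.2], 0]

```text
clock: 8.9
tool_pos: [0.57, -0.2787, 0.1224]
orientation: [180.0, -0.0, -165.2]
force: [0.7, -0.1, -2.3]
opening: 0.0198
```

apply_moves:
  motion:
    - [[0, -0.4, 0], 0]
    - [[-0.1, -0.9, 0], 0]
    - [[-0.3, -1.3, 0], 0]
    - [[-0.5, -1.6, 0], 0]
    - [[-0.8, -2.0, 0], 0]
    - [[-1.1, -2.3, 0], 0]
    - [[-1.5, -2.5, 0], 0]
    - [[-1.9, -2.7, 0], 0]
    - [[-2.4, -2.8, 0], 0]
    - [[-2.8, -2.8, 0], 0]

```text
clock: 9.9
tool_pos: [0.5414, -0.3069, 0.1226]
orientation: [180.0, -0.0, -165.2]
force: [0.4, -0.6, -1.1]
opening: 0.0201
```

```bash
python3 - <<'E'
from h import *
o=ctrl.get_obs();print(o['clock'],o['tool_pos']-[.542,-.2795,.1166],o['orientation'],o['force'])
shot('wrist','w4')
E
```

```text
9.9 [-0.00057301 -0.02735318  0.00596363] [ 1.79996319e+02 -5.32166314e-03 -1.65227709e+02] [ 0.41638309 -0.62946934 -1.12422517]
```

View pics/w4.png

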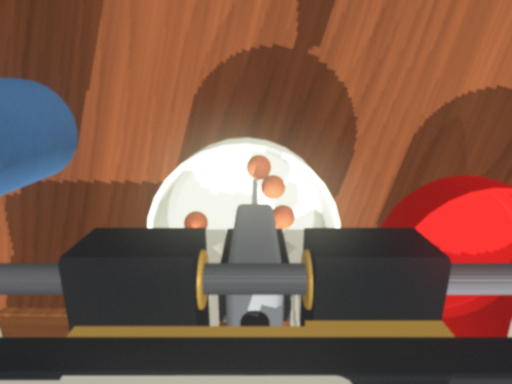

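The blade is on the right side at (0, -27) mm and 6 mm above the floor. The beads at (259,167), (273,187) and (283,217) are being pushed ahead and all are inside the bowl. I'll continue.

apply_moves:
  motion:
    - [[-0.4, 0, 0], 0]
    - [[-0.9, 0.1, 0], 0]
    - [[-1.3, 0.3, 0], 0]
    - [[-1.6, 0.5, 0], 0]
    - [[-2.0, 0.8, 0], 0]
    - [[-2.3, 1.1, 0], 0]
    - [[-2.5, 1.5, 0], 0]
    - [[-2.7, 1.9, 0], 0]
    - [[-2.8, 2.4, 0], 0]
    - [[-2.8, 2.8, 0], 0]

```text
clock: 10.95
tool_pos: [0.5139, -0.2783, 0.1226]
orientation: [180.0, 0.0, -165.2]
force: [0.2, 0.3, -0.2]
opening: 0.0198
```

apply_moves:
  motion:
    - [[0, 0.4, 0], 0]
    - [[0.1, 0.9, 0], 0]
    - [[0.3, 1.3, 0], 0]
    - [[0.5, 1.6, 0], 0]
    - [[0.8, 2.0, 0], 0]
    - [[1.1, 2.3, 0], 0]
    - [[1.5, 2.5, 0], 0]
    - [[1.9, 2.7, 0], 0]
    - [[2.4, 2.8, 0], 0]
    - [[2.8, 2.8, 0], 0]

```text
clock: 11.95
tool_pos: [0.5425, -0.2507, 0.1225]
orientation: [-180.0, 0.0, -165.2]
force: [0.3, -0.3, -0.9]
opening: 0.02
```

apply_moves:
  motion:
    - [[0.4, 0, 0], 0]
    - [[0.9, -0.1, 0], 0]
    - [[1.3, -0.3, 0], 0]
    - [[1.6, -0.5, 0], 0]
    - [[2.0, -0.8, 0], 0]
    - [[2.3, -1.1, 0], 0]
    - [[2.5, -1.5, 0], 0]
    - [[2.7, -1.9, 0], 0]
    - [[2.8, -2.4, 0], 0]
    - [[2.8, -2.8, 0], 0]

```text
clock: 12.95
tool_pos: [0.57, -0.2793, 0.1225]
orientation: [180.0, -0.0, -165.2]
force: [-0.5, -0.3, 0.1]
opening: 0.0199
```

apply_moves:
  motion:
    - [[0, 0, 0], 0]
    - [[0, 0, 0], 0]
    - [[-0.4, 0, 0], 0]
    - [[-0.8, 0, 0], 0]
    - [[-0.8, 0, 0], 0]

```text
clock: 13.45
tool_pos: [0.5613, -0.2786, 0.1227]
orientation: [180.0, -0.0, -165.2]
force: [0.5, -0.3, -1.2]
opening: 0.0196
```

```bash
python3 - <<'E'
from h import *
o=ctrl.get_obs();print(o['clock'],o['tool_pos']-[.542,-.2795,.1166],o['orientation'],o['force'])
shot('wrist','w5')
p,d,mT=shot('side','side5')
cv2.imwrite('pics/c5.png',cv2.resize(p[240:370,260:380],None,fx=5,fy=4.6,interpolation=cv2.INTER_CUBIC))
E
```

```text
13.45 [0.01925506 0.00087994 0.00608505] [ 1.79988821e+02 -8.19055444e-03 -1.65225113e+02] [ 0.4793361  -0.30581102 -1.23007335]
```

View pics/w5.png

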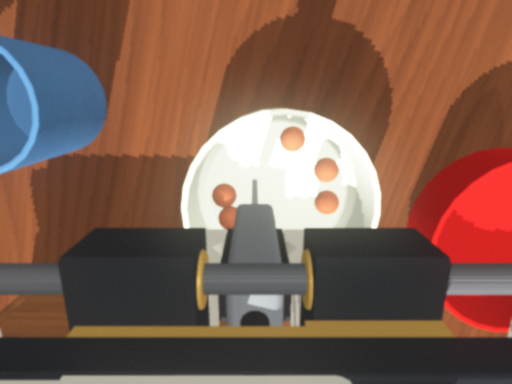

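View pics/c5.png

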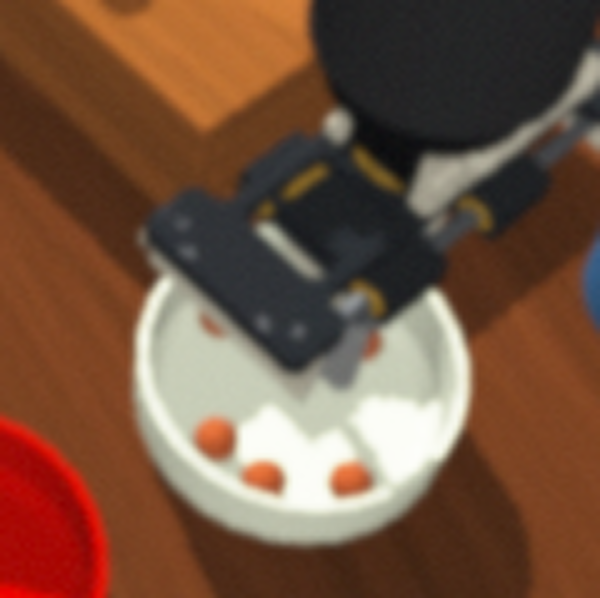

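```bash
python3 - <<'E'
from h import *
f=np.load('pics/w5.npz');m=ctrl.camera_model('wrist');mT=(m,f['T'])
c=np.array([.542,-.2795])
for uv in [(292,139),(326,170),(326,202),(224,195),(229,217)]: print((ray(*uv,mT,.015)[:2]-c).round(4))
mT=cam('side')
for x,y in [(215,438),(263,477),(350,478)]: print('side',(ray(260+x/5,240+y/4.6,mT,.015)[:2]-c).round(4))
E
```

```text
[ 0.0012 -0.0465]
[-0.0319 -0.0298]
[-0.0402 -0.0044]
[0.0418 0.0111]
[0.0334 0.0285]
side [-0.039  -0.0032]
side [-0.0295 -0.0281]
side [ 0.0039 -0.0444]
```

Three beads have clearly moved more than 13 mm, whichever start positions they are matched to, and five of six are in view inside the bowl. I'll lift and go to the slot.

apply_moves:
  motion:
    - [[0, 0, 0.7], 0]
    - [[0, 0, 2], 0]
    - [[0, 0, 4], 0]
    - [[0, 0, 6], 0]
    - [[0, 0, 8.5], 0]
    - [[0, 0, 11], 0]
    - [[0, 0, 13.5], 0]
    - [[0, 0, 15.5], 0]
    - [[0, 0, 16], 0]
    - [[0, 0, 16], 0]

```text
clock: 14.55
tool_pos: [0.5623, -0.2788, 0.2838]
orientation: [-180.0, 0.1, -165.2]
force: [-0.9, 0.2, -1.5]
opening: 0.0198
```

apply_moves:
  motion:
    - [[0.2, 1.5, 0], 0]
    - [[0.7, 4, 0], 0]
    - [[1.3, 7.5, 0], 0]
    - [[2, 11, 0], 0]
    - [[2.7, 15, 0], 0]
    - [[3.4, 19, 0], 0]
    - [[4.1, 22.5, 0], 0]
    - [[4.5, 25.5, 0], -1]
    - [[4.8, 27, 0], -1]
    - [[4.8, 27.1, 0], -1]

```text
clock: 15.55
tool_pos: [0.6097, -0.0056, 0.2812]
orientation: [180.0, -0.1, -166.1]
force: [-0.5, 0.3, -0.7]
opening: 0.0196
```

apply_moves:
  motion:
    - [[0, 0, -0.5], 0]
    - [[0, 0, -1.5], 0]
    - [[0, 0, -2.5], 0]
    - [[0, 0, -3], 0]
    - [[0, 0, -3], 0]
    - [[0, 0, -3], 0]

```text
clock: 16.15
tool_pos: [0.6101, -0.0082, 0.2526]
orientation: [-180.0, -0.0, -166.2]
force: [0.5, -0.6, -1.1]
opening: 0.0199
```

```bash
python3 - <<'E'
from h import *
o=ctrl.get_obs();print(o['clock'],o['tool_pos'],o['orientation'],o['force'],o['opening'])
p,d,mT=shot('wrist','w6')
p,d,mT=shot('side','side6')
cv2.imwrite('pics/c6.png',cv2.resize(p[120:240,230:370],None,fx=5,fy=5,interpolation=cv2.INTER_CUBIC))
p,d,mT=shot('top','top6')
E
```

```text
16.15 [ 0.61005595 -0.00819192  0.2525722 ] [-1.79987889e+02 -5.16374462e-03 -1.66246244e+02] [ 0.47161858 -0.64629137 -1.09561673] 0.019865956206088036
```

View pics/w6.png

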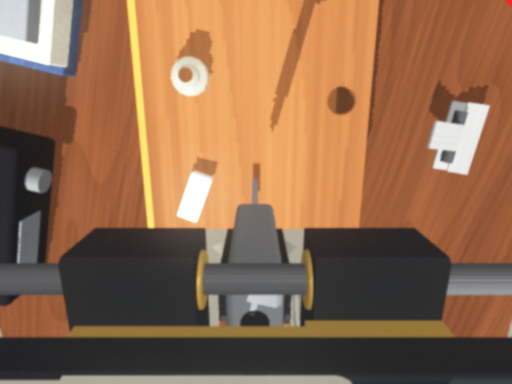

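View pics/c6.png

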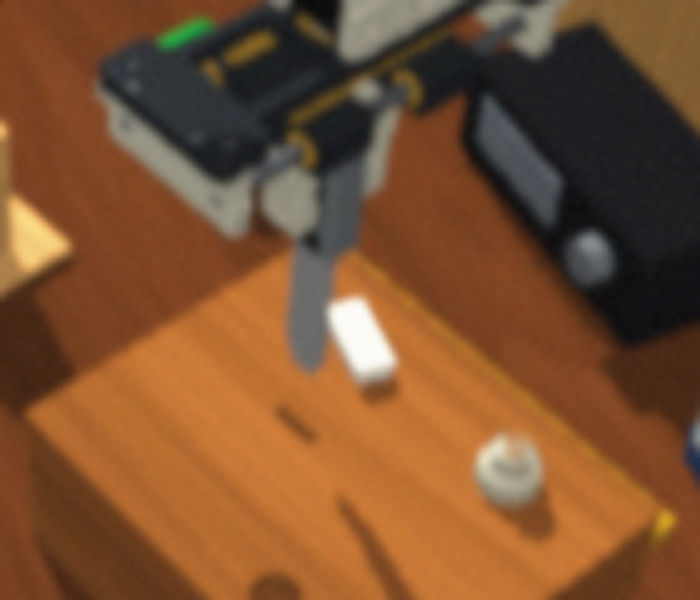

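View pics/top6.png

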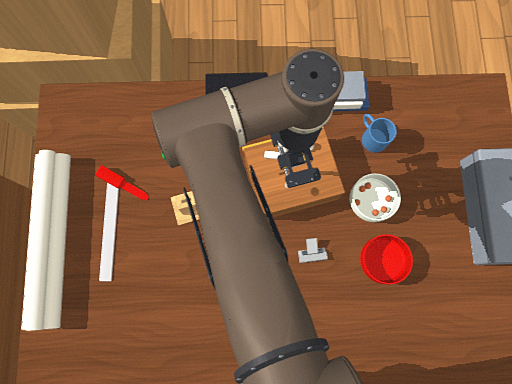

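The top view shows the red decoy now lying at (122,183) beside the chart rule. It stood before. I'll check whether the rule shifted and take a close look at the slot and tip.

```bash
python3 - <<'E'
from h import *
for k in('top0','top6'):
    p=np.load(f'pics/{k}.npz')['p'];h=cv2.cvtColor(p,cv2.COLOR_BGR2HSV)
    for nm,mk in dict(rule=(h[...,1]<60)&(h[...,2]>150)).items():
        s=np.zeros(mk.shape,np.uint8);s[170:295,90:128]=mk[170:295,90:128]
        N,L,st,ce=cv2.connectedComponentsWithStats(s);i=1+np.argmax(st[1:,4]);
        print(k,nm,st[i],ce[i], cv2.minAreaRect(np.argwhere(L==i)[:,::-1].astype(np.float32)))
    b=(h[...,1]>110)&(h[...,0]<15);s=np.zeros(b.shape,np.uint8);yy,xx=np.mgrid[:384,:512];s[(np.hypot(yy-198,xx-375)<22)&b]=1
    N,L,st,ce=cv2.connectedComponentsWithStats(s);print('beads',[(int(st[i,4]),ce[i].round(0).tolist()) for i in range(1,N) if st[i,4]>5])
p=cv2.imread('pics/w6.png');cv2.imwrite('pics/w6c.png',cv2.resize(p[140:240,200:320],None,fx=6,fy=6,interpolation=cv2.INTER_CUBIC))
f=np.load('pics/w6.npz');T=f['T'];m=ctrl.camera_model('wrist');mT=(m,T)
def proj(P):
    c=np.linalg.inv(T)@np.append(P,1);return m['fx']*c[0]/c[2]+m['cx'],m['fy']*c[1]/c[2]+m['cy']
t=T@np.linalg.inv(np.array(m['tool_from_camera']))
print('tip exp',proj((t@np.array([0,0,.1116,1]))[:3]))
a=np.radians(13.7);ex=np.array([np.cos(a),np.sin(a),0]);ey=np.array([-ex[1],ex[0],0]);S=np.array([.609,-.0075,.1])
print('slot ends exp',[np.round(proj(S+sx*.003*ex+sy*.013*ey),1) for sx in(-1,1) for sy in(-1,1)])
g=cv2.cvtColor(p,cv2.COLOR_BGR2GRAY)
for r in range(158,184,2): print(r,g[r,246:266])
E
```

```text
top0 rule [  98  180   21  101 1224] [108.29411765 230.41666667] ((108.24188995361328, 230.0211639404297), (12.215826988220215, 101.36272430419922), 5.000644207000732)
beads [(29, [368.0, 189.0]), (28, [379.0, 192.0]), (29, [363.0, 197.0]), (29, [384.0, 202.0]), (28, [366.0, 208.0]), (30, [377.0, 208.0])]
top6 rule [  99  183   19   98 1152] [108.40277778 233.19965278] ((108.49867248535156, 231.8920440673828), (12.197833061218262, 97.40673828125), 4.4846062660217285)
beads [(58, [365.0, 187.0]), (29, [388.0, 198.0]), (22, [357.0, 202.0]), (29, [383.0, 209.0]), (30, [375.0, 212.0])]
tip exp (np.float64(254.02086146742784), np.float64(188.8812868162756))
slot ends exp [array([258.2, 164.6]), array([258.1, 191.6]), array([251.7, 164.6]), array([251.8, 191.6])]
158 [174 173 176 178 179 179 178 179 179 176 176 176 176 177 179 181 180 182
 183 184]
160 [175 174 174 177 179 180 178 178 178 176 175 176 174 176 178 180 181 180
 183 185]
162 [173 175 175 177 179 177 174 168 168 165 164 161 165 168 169 171 177 181
 182 183]
164 [174 172 174 177 178 174 161 143 129 125 124 124 125 137 159 173 180 181
 182 186]
166 [174 174 175 176 177 173 159 138 122 115 116 112 116 131 158 173 180 182
 182 184]
168 [174 173 175 176 177 174 161 136 121 118 115 114 118 132 156 174 182 181
 183 184]
170 [174 174 174 176 176 174 159 136 120 116 115 114 116 133 156 174 182 183
 182 184]
172 [173 174 173 177 176 172 158 136 122 115 113 113 118 131 158 173 178 181
 181 184]
174 [175 174 174 176 177 173 158 137 120 118 115 113 117 133 158 172 180 182
 181 185]
176 [174 174 175 177 178 173 157 136 121 117 114 116 120 135 157 174 181 181
 184 184]
178 [174 173 173 176 177 172 158 139 125 122 119 119 123 139 160 175 178 180
 182 184]
180 [174 172 174 175 177 171 157 141 133 132 130 125 122 139 160 175 178 181
 182 184]
182 [171 172 172 176 176 171 155 139 136 132 131 126 124 137 160 174 178 179
 182 183]
```

View pics/w6c.png

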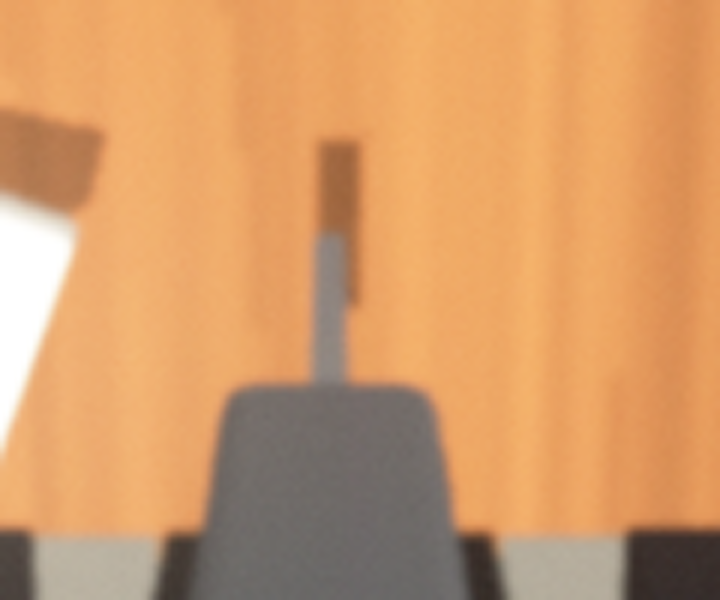

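The rule has not moved (only its end is covered by the red decoy). In the wrist view the slot's centre column is about 256.1 and the blade's about 255.0, and the yaw matches. I'll shift 1.1 mm across the slot and go lower for another look.

apply_moves:
  motion:
    - [[-0.1, -0.03, -0.5], 0]
    - [[-0.1, -0.03, -1.2], 0]
    - [[-0.1, -0.03, -2], 0]
    - [[-0.1, -0.03, -2.6], 0]
    - [[-0.1, -0.03, -3], 0]
    - [[-0.1, -0.03, -3.3], 0]
    - [[-0.1, -0.03, -3.3], 0]
    - [[-0.1, -0.03, -3.3], 0]
    - [[-0.1, -0.03, -3.3], 0]

```text
clock: 17.2
tool_pos: [0.6092, -0.0081, 0.2199]
orientation: [-180.0, 0.0, -166.2]
force: [0.0, -0.2, -1.1]
opening: 0.0198
```

```bash
python3 - <<'E'
from h import *
o=ctrl.get_obs();print(o['clock'],o['tool_pos'],o['orientation'],o['force'],o['opening'])
p,d,mT=shot('wrist','w7')
cv2.imwrite('pics/w7c.png',cv2.resize(p[140:240,200:320],None,fx=6,fy=6,interpolation=cv2.INTER_CUBIC))
g=cv2.cvtColor(p,cv2.COLOR_BGR2GRAY)
for r in range(156,216,3): print(r,g[r,244:270])
m,T=mT
def proj(P):
    c=np.linalg.inv(T)@np.append(P,1);return np.round((m['fx']*c[0]/c[2]+m['cx'],m['fy']*c[1]/c[2]+m['cy']),1)
t=T@np.linalg.inv(np.array(m['tool_from_camera']))
print(m['cx'],m['cy'])
for y,z in((.007,.1116),(.007,.0996),(.012,.0996),(.012,.0216)): print('blade',y,z,proj((t@np.array([0,-y,z,1]))[:3]),proj((t@np.array([0,y,z,1]))[:3]))
p,d,mT=shot('side','side7')
cv2.imwrite('pics/c7.png',cv2.resize(p[150:230,250:330],None,fx=7,fy=7,interpolation=cv2.INTER_CUBIC))
E
```

```text
17.2 [ 0.60918545 -0.00807911  0.21989595] [-1.79996100e+02  3.11653755e-02 -1.66220910e+02] [ 0.03313607 -0.15399558 -1.09874742] 0.019791981052119916
156 [172 172 172 172 174 176 177 177 176 174 174 172 172 171 163 152 142 130
 126 126 124 126 128 128 132 144]
159 [171 171 169 171 174 176 178 175 177 177 172 174 172 173 171 159 139 128
 125 126 125 128 125 128 138 157]
162 [171 171 170 171 175 177 177 176 176 174 174 172 172 170 160 139 129 125
 126 125 125 126 129 137 157 176]
165 [171 170 170 172 175 176 177 177 176 175 174 172 170 160 141 129 125 125
 126 124 126 126 135 155 176 185]
168 [170 170 170 172 175 175 176 175 175 172 171 169 159 142 123 122 124 121
 126 126 126 133 151 174 182 183]
171 [171 170 170 170 175 175 170 155 139 126 123 120 118 112 110 109 114 119
 127 125 132 147 169 181 185 185]
174 [170 171 169 172 175 175 169 152 132 117 112 111 110 112 109 108 114 119
 124 130 145 168 178 183 185 186]
177 [172 170 170 173 173 173 169 153 131 117 114 112 112 112 110 110 120 142
 162 169 173 179 182 184 186 186]
180 [171 172 171 172 174 173 169 154 140 132 129 127 128 119
[... 797 characters left out ...]
6 175 177 180 181 183 185 186]
204 [127 127 126 124 127 126 127 122 117 113 112 114 111 115 122 125 127 127
 128 128 128 130 132 135 145 157]
207 [110 109 108 105 107 109 107 106 106 106 107 109 105 106 106 106 107 105
 105 106 107 107 105 105 106 106]
210 [106 108 108 107 108 108 107 106 106 109 105 106 107 107 107 106 107 106
 105 107 106 106 106 107 108 110]
213 [107 108 108 107 106 106 105 105 106 107 106 104 105 104 105 105 106 106
 106 107 105 104 104 105 107 108]
254.34542842486093 191.21356523645946
blade 0.007 0.1116 [254.  180.6] [254.  197.1]
blade 0.007 0.0996 [254.  184.3] [254.  201.4]
blade 0.012 0.0996 [254.  178.1] [254.  207.4]
blade 0.012 0.0216 [253.9 211.1] [254.  250.6]
```

View pics/w7c.png

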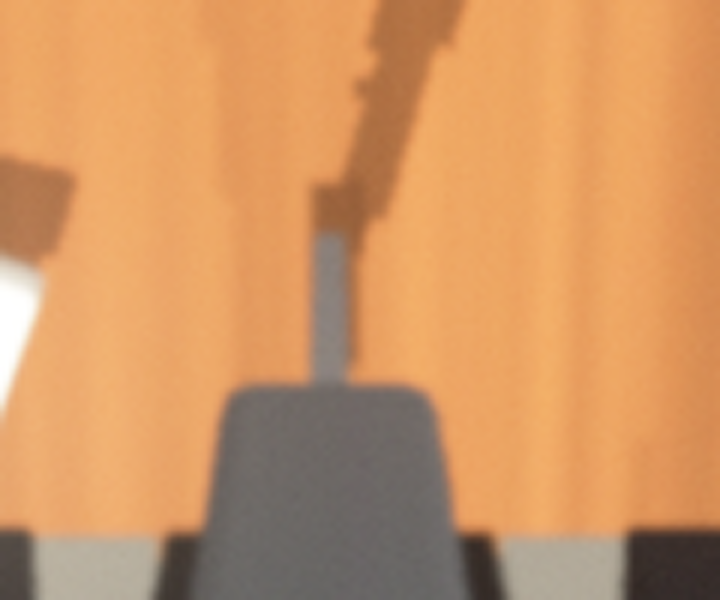

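View pics/c7.png

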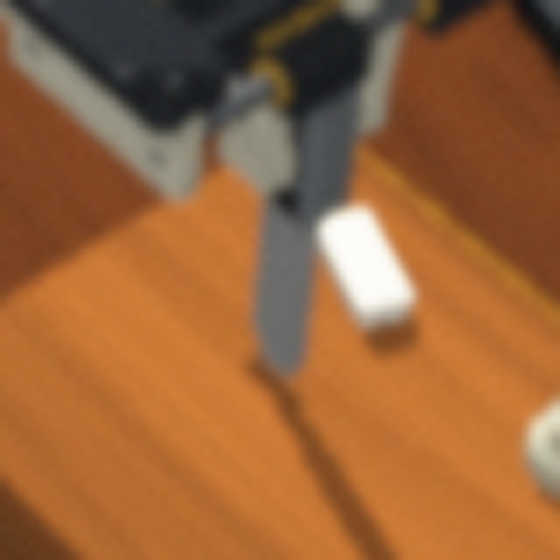

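```bash
python3 - <<'E'
from h import *
f=np.load('pics/w7.npz');T=f['T'];m=ctrl.camera_model('wrist');mT=(m,T)
t=T@np.linalg.inv(np.array(m['tool_from_camera']));ti=np.linalg.inv(t)
for z in (.099,.1):
  for r in (169.8,200.3):
    P=ray(255.2,r,mT,z);print(z,r,(ti@np.append(P,1))[:3].round(4))
for n in ('side7',):
    g=np.load(f'pics/{n}.npz');W=cloud(g['d'],cam('side'));o=t[:3,3]
    s=(np.hypot(W[...,0]-o[0],W[...,1]-o[1])<.03)&(W[...,2]>.104)&(W[...,2]<.2)
    q=(W[s]-o)@t[:3,:3]
    for z in np.arange(.03,.115,.01):
        k=abs(q[:,2]-z)<.005
        if k.sum()>2: print(z.round(2),k.sum(),q[k].mean(0).round(4),q[k].min(0).round(4),q[k].max(0).round(4))
E
```

```text
0.099 169.8 [ 0.001  -0.014   0.1209]
0.099 200.3 [0.001  0.0127 0.1209]
0.1 169.8 [ 0.001  -0.0142  0.1199]
0.1 200.3 [0.001  0.0124 0.1199]
0.03 11 [ 0.0015 -0.0044  0.0315] [-0.0011 -0.0125  0.0267] [0.0031 0.0095 0.0345]
0.04 26 [0.0011 0.0002 0.0397] [-0.0035 -0.0112  0.0356] [0.0036 0.014  0.0449]
0.05 28 [0.0016 0.0001 0.0499] [-0.0007 -0.0109  0.0458] [0.0034 0.0127 0.0549]
0.06 23 [ 0.0018 -0.0019  0.0603] [-0.0014 -0.0116  0.0554] [0.0034 0.01   0.0648]
0.07 19 [ 0.0012 -0.0001  0.07  ] [-0.002  -0.011   0.0659] [0.0033 0.0111 0.0748]
0.08 23 [ 0.0014 -0.0011  0.079 ] [-0.0001 -0.0117  0.075 ] [0.0024 0.0148 0.0838]
0.09 25 [ 0.0013 -0.0006  0.0901] [-0.0014 -0.012   0.0858] [0.0031 0.0127 0.0945]
0.1 14 [0.0016 0.0011 0.0992] [ 0.0005 -0.0109  0.0952] [0.0029 0.0121 0.1031]
0.11 7 [ 0.0023 -0.0011  0.1094] [-0.0015 -0.0096  0.1057] [0.0154 0.0081 0.1149]
```

The blade and slot columns agree within 0.3 px. Along the slot, the blade sits about 1 mm too far to +y. I'll correct that and lower gently, watching the force.

apply_moves:
  motion:
    - [[0.01, -0.05, 0], 0]
    - [[0.02, -0.1, -0.1], 0]
    - [[0.02, -0.1, -0.4], 0]
    - [[0.02, -0.1, -0.7], 0]
    - [[0.02, -0.1, -1.0], 0]
    - [[0.02, -0.1, -1.3], 0]
    - [[0.02, -0.1, -1.6], 0]
    - [[0.02, -0.1, -1.7], 0]
    - [[0.02, -0.1, -1.7], 0]
    - [[0.02, -0.1, -1.7], 0]

```text
clock: 18.3
tool_pos: [0.6093, -0.0091, 0.2027]
orientation: [-180.0, 0.0, -166.2]
force: [-0.1, 0.1, -1.1]
opening: 0.02
```

```bash
python3 - <<'E'
from h import *
o=ctrl.get_obs();print(o['clock'],o['tool_pos'],o['orientation'],o['force'],o['moment'])
p,d,mT=shot('wrist','w8')
cv2.imwrite('pics/w8c.png',cv2.resize(p[140:240,200:320],None,fx=6,fy=6,interpolation=cv2.INTER_CUBIC))
p,d,mT=shot('side','side8')
cv2.imwrite('pics/c8.png',cv2.resize(p[150:230,250:330],None,fx=7,fy=7,interpolation=cv2.INTER_CUBIC))
E
```

```text
18.3 [ 0.60926131 -0.00907649  0.20266035] [-1.79996157e+02  7.10904015e-03 -1.66217782e+02] [-0.10882739  0.06675235 -1.09897941] [ 0.06289632 -0.04207772 -0.01154468]
```

View pics/w8c.png

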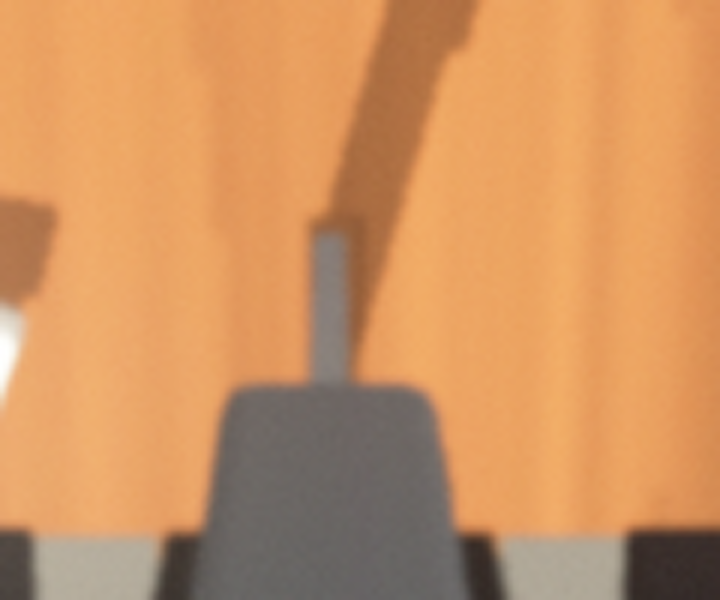

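View pics/c8.png

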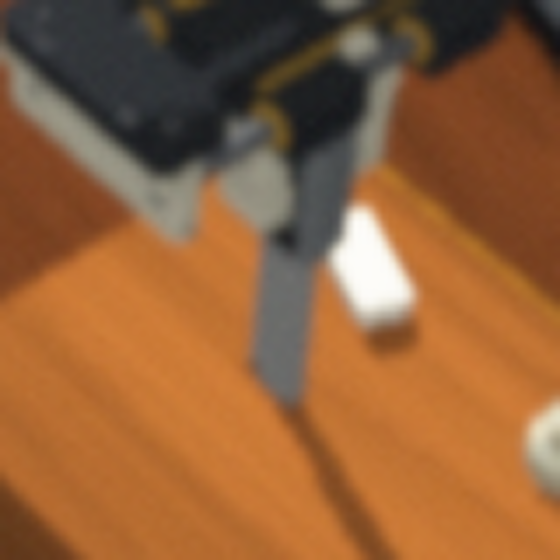

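The tip is in the slot with no contact force, and the gap at the slot's end at (335,225) in the crop matches a centred blade. I'll go on lowering.

apply_moves:
  motion:
    - [[-0.03, -0.01, 0], 0]
    - [[-0.03, -0.01, -0.2], 0]
    - [[-0.03, -0.01, -0.4], 0]
    - [[-0.03, -0.01, -0.6], 0]
    - [[-0.03, -0.01, -0.8], 0]
    - [[-0.03, -0.01, -1.0], 0]
    - [[-0.03, -0.01, -1.0], 0]

```text
clock: 19.1
tool_pos: [0.6087, -0.0092, 0.1921]
orientation: [180.0, -0.0, -166.2]
force: [-0.9, -0.2, -1.0]
opening: 0.0197
```

apply_moves:
  motion:
    - [[0, 0, -0.3], 0]
    - [[0, 0, -0.6], 0]
    - [[0, 0, -1.0], 0]
    - [[0, 0, -1.4], 0]
    - [[0, 0, -1.8], 0]
    - [[0, 0, -2.2], 0]
    - [[0, 0, -2.5], 0]
    - [[0, 0, -2.5], 0]
    - [[0, 0, -2.5], 0]
    - [[0, 0, -2.5], 0]

```text
clock: 20.1
tool_pos: [0.609, -0.0092, 0.1678]
orientation: [-180.0, 0.0, -166.2]
force: [-1.2, -0.1, -0.8]
opening: 0.0197
```

apply_moves:
  motion:
    - [[0, 0, 0], 0]
    - [[0, 0, 0], 0]
    - [[0, 0, 0], 0]
    - [[0, 0, 0], 0]
    - [[0, 0, 0], 0]
    - [[0, 0, 0], 0]
    - [[0, 0, 0], 0]
    - [[0, 0, 0], 0]

```text
clock: 20.9
tool_pos: [0.6089, -0.0092, 0.1676]
orientation: [180.0, 0.0, -166.2]
force: [-0.2, 0.4, -1.2]
opening: 0.0203
```

```bash
python3 - <<'E'
from h import *
o=ctrl.get_obs();print(o['clock'],o['tool_pos'],o['orientation'],o['force'],o['moment'],o['opening'])
p,d,mT=shot('wrist','w9')
p,d,mT=shot('side','side9')
W=cloud(d,mT);t=o['tool_pos']
s=(np.hypot(W[...,0]-t[0],W[...,1]-t[1])<.02)&(W[...,2]>.106)&(W[...,2]<.16)
for z in np.arange(.11,.155,.01):
    k=s&(abs(W[...,2]-z)<.005);print(z.round(3),k.sum(),(W[k].mean(0)-t).round(4) if k.any() else '')
l=(abs(W[...,2]-.1)<.01)&(abs(W[...,0]-.6)<.08)&(abs(W[...,1]+.04)<.09);A=np.c_[W[l][:,:2],np.ones(l.sum())];print('flap plane',np.linalg.lstsq(A,W[l][:,2],rcond=None)[0])
cv2.imwrite('pics/c9.png',cv2.resize(p[150:230,250:330],None,fx=7,fy=7,interpolation=cv2.INTER_CUBIC))
E
```

```text
20.9 [ 0.60888913 -0.00917302  0.16755796] [ 1.79998628e+02  1.50132703e-03 -1.66222158e+02] [-0.22460411  0.38501093 -1.24747361] [0.09153364 0.03946986 0.02119186] 0.02028889231446052
0.11 20 [-0.0007 -0.0017 -0.0576]
0.12 24 [-0.0008 -0.0014 -0.0478]
0.13 22 [-0.0013 -0.0004 -0.0372]
0.14 3 [-0.0019  0.0001 -0.0303]
0.15 14 [-0.0025 -0.0142 -0.0159]
flap plane [0.00719094 0.00470218 0.0968271 ]
```

View pics/c9.png

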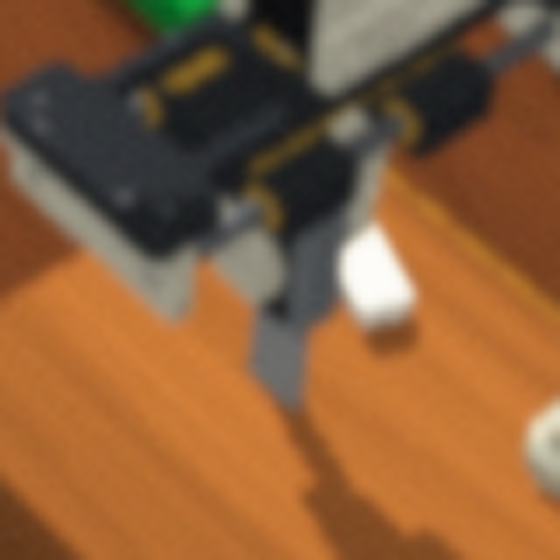

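View pics/side9.png

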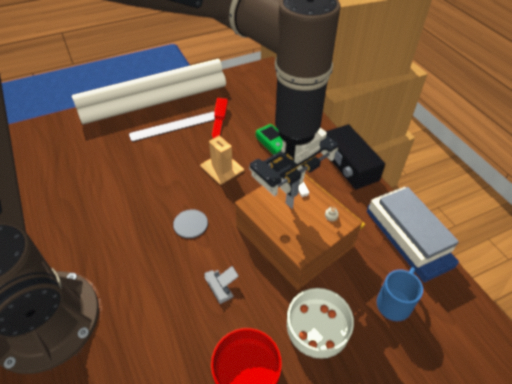

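About half the blade is through the slot (tip at z ≈ 0.056, handle about 46 mm above the flap). There is no contact force, the flap is flat and the six beads are in the bowl. I'll hand in.

```bash
python3 - <<'E'
from plant import ctrl
print(ctrl.close_job())
E
```

```text
the job is handed in; nothing more can be done
None
```

I stirred the beads with the grey gauge, one clockwise turn from the far side and back, with the tip 6–8 mm above the bowl's floor. I then lowered the blade through the flap's slot and handed the job in still holding the gauge there. The verdict is not reported to me.

**Last checks:**
- **Blade:** it is upright with the tip about 44 mm below the flap's top, and the handle is about 46 mm above the flap. The outside force was only sensor-level (about 1 N), the grip opening was 20 mm, and the clock stood at about 21 s.
- **Flap:** it lies flat, as far as the depth camera shows.
- **Beads:** all six are in the bowl. At least three moved by more than 13 mm.
- **Other things:** I measured the chart rule and it had not moved. The rest look to be in place by eye only.

**One thing went wrong:** the red look-alike gauge, standing beside the stand at the start, now lies by the end of the chart rule. I don't know whether the gripper touched it or it fell by itself. It is not among the listed bystanders.

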